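Feed a board tray past the spring barrier into the test bay

TASK

Hold the red barrier open by pressing the yellow bar down with one fingertip, and while it is held, gently push the blue board tray along the chute under the barrier with the other finger until it is fully home against the black end stop. Then take the hand away so that the barrier closes behind the tray. Do not lift the tray, and leave the flux tub, the eraser and the charger alone.

Things in the scene. Friction and masses are not known exactly. Their poses are not given: they have to be found in the camera images.
- chute: Fixed chute: grey base (x -243 to 117, y -90 to 56; mm in this frame, used throughout). x = feed direction, z up; origin on the desk below the barrier's shaft, barrier at x = 0. Chute floor z = 6, centre line y = -46, inner width 76 between aluminium walls (4 thick, top z = 30, x -180 to 105). Two shaft posts at y = 2, 12 wide, top z = 50, at x = -234 and 14.
- bay_stop (a point): Middle of the face of the black end stop at the far end of the chute (x = 100, y = -46, z = 20 in the chute's frame; top of the stop and its white block z = 42).
- shaft (a point): Point of the barrier's pivot shaft at the barrier (x = 0, y = 0, z = 42 in the chute's frame). The steel shaft, 8 mm thick, runs along the chute from x = -238 to 12, between the tray's lane and the yellow press bar.
- barrier: Spring-loaded red barrier with its yellow press bar, hinged on the shaft; origin on the shaft at the barrier. Closed, its y and z axes are the chute's; it opens by turning about -x, 0 to 0.8 rad; from 0.4 rad its blade clears the tray. Pushing the tray against the closed blade does not open it: press the yellow bar down. The spring closes it when the bar is let go.
- blade (a point): Centre of the barrier's red blade with a white stripe, 40 mm wide, 5 thick, 23 high. Closed, it hangs across the chute at x = 0, y = -81 to -41, lower edge z = 16, this point at z = 27 (chute's frame); it swings up with the barrier: at z = 52 the barrier is open by 0.4 rad.
- press_bar (a point): Flat yellow bar fixed to the barrier: 200 mm along the chute (x -240 to -40, chute's frame), 32 wide; this point: middle of its upper face. Barrier closed: it slopes, inner edge y 28, z 37, outer edge y 54, z 55. Pressed down (about 3 to 4 N) anywhere along it, it opens the barrier; at 0.6 rad its face is level at z = 24, y = 20 to 52. A fingertip can slide along it.
- board_tray: Loose blue tray with a green circuit board fixed in it, about 0.25 kg, 90 x 72 x 24 mm; origin: centre of its underside, x = feed direction. A flat neck (30 wide, 5 high) behind it ends in an upright push plate 50 wide, 44 high, rear face at x = -109. Home, its origin is at x = 55 in the chute's frame and the barrier closes over the neck, between tray and push plate.
- push_face (a point): Centre of the rear face of the tray's push plate, where it is pushed: 30 mm above the tray's underside, 36 mm above the desk, 14 mm below the plate's top.
- flux_tub: Blue tub with cyan lid, 49 mm across, 48 high, standing beyond the end stop; origin at the centre of its underside. Not to be touched.
- eraser: Blue and white eraser, 34 x 44 x 12 mm, beyond the end stop; origin at the centre of its underside. Not to be touched.
- charger_brick: Cream charger block, 43 x 34 x 32 mm, before the entry of the chute; origin at the centre of its underside. Not to be touched.
Mind the look-alikes: they are no part of the job. Of the things that look like the board_tray, the larger one is meant.

How it is judged:
By the outcome, as a careful person would: the job done as asked, in the order asked, and still so for the second after the job is handed in, with the robot touching nothing.
It also fails if it takes over 32 s, if anything falls off the work surface, if the arm or the gripper's body presses on something with over 40 N, if the wrist force passes 120 N, or if a joint passes its speed limit or range.

ROBOT

A 6-joint arm with a two-finger parallel gripper is mounted at the origin on a cart in front of the work surface, level with it; the furniture and walls round the work are solid. World frame = base frame: x ahead of the robot, y to its left, z up, the work surface at z = 0. Lengths are in m, angles in rad, forces in N, time in s.
With the tool pointing down it reaches from about 0.425 to 0.95 m from the base axis. Payload 3.5 kg.
Tool frame: the origin (TCP) lies at the very end of the fingers, on their centre line; the grasp point (between the pads) lies ctrl.tcp_to_grasp behind it (ctrl.tcp_to_grasp is the distance from the TCP to the grasp point, in m); z points along the fingers, y is the line along which they close (so a half turn about z gives the same grasp; the last joint's range is limited). The gripper opens to 85 mm and grips with 20 to 120 N. Pads are 22 mm wide; open, the fingers measure 114 mm over their backs; the gripper's body (76 mm by 85 mm) begins 54 mm behind the grasp point. The pads swing forward as they close: fully open they stand 13 mm farther back than shut.
Start: joints at [-1.498, 0.286, 1.577, -0, 1.279, -0.15], TCP at [0.149, -0.658, 0.231] pointing down, gripper open.
Joint ranges: [-2.77, 2.77], [-0.9, 2.22], [0.21, 2.48], [-1.53, 4.67], [0.24, 2.81], [-2.84, 2.84]. Speed limits (rad/s): [2.79, 2.79, 3.14, 3.14, 3.14, 3.14].

INTERFACE

Orientations are given as a unit quaternion [x, y, z, w].
In Python, from plant import ctrl gives the robot as it stands.
- The arm moves only by the shell command python3 -m inch 'ROWS' [FORCE]. ROWS is JSON, a list of rows, each an object with "slide": the shift along the tool's x, y, z in cm, a list of three; "turn": the turn about the tool's z in rad; "grip": the finger opening in cm, from 0 to 8.54. A call has 1 to 20 rows; each row is the pose to reach, as a shift and turn from the pose commanded when the call began, along the tool's axes at that moment; what a row does not reach only later rows make up. A row lasts 1/10 s, in which the tool goes at most 50 mm and 8.59 degrees, less where a joint would pass 70% of its speed; a pose out of reach is approached as far as the arm can. A call with a gripper value outside its range is refused whole. The fingers move at their own pace and stop on an object; FORCE is the grip in N (left out, the last holds). Time passes only in rows, so rows that repeat a pose let the fingers close. It gives the time, the measured TCP pose, the force, the opening and the grip force at its end, in the units of the state.
- ctrl.get_state(): the state, without advancing time (a new reading comes with each control period).
- ctrl.read_camera(name): name is "scene" or "side" or "wrist"; returns (picture, depth): 400x640x3 uint8, red, green, blue; 400x640 float32, m along the optical axis (not along the pixel's ray), 0 where there is no reading.
- ctrl.camera_info(name): a dict with "K" (3x3 intrinsics, pixels), "camera_from_world" (4x4, takes a point from world to camera coordinates); the wrist camera has in their place "T_tool_cam" (4x4, takes a point from camera to tool coordinates, whose origin is the TCP and whose axes are the flange's). Camera axes: x right, y down, z forward; pixel columns grow to the right and rows downward; lengths in m; the calibration is good to about 2 mm. A picture is of the moment at which its call begins: read the wrist's pose just before it. camera_info takes no time and is no camera call.
- ctrl.sign_off(): hands the job in; it is judged then, once.
The state is a dict: "time": time; "qpos": joint angles; "dq": joint speeds; "joint_efforts": joint torques, N m; "eef_pos": TCP position; "tcp_rot": TCP orientation; "contact_force": force on the tool from outside, world axes, zero at the start; "wrist_torque": the same for the moment, N m; "opening": opening from 0.0 (shut) to 1.0 (fully open); "finger_force": force on a finger pad.
Only numpy, scipy, OpenCV 4.12 (cv2) and the standard library are available. Lean on these libraries where they do the work, as an engineer would, in place of code of your own. Each camera call takes 0.05 s, during which the arm holds its last target. There are 200 camera calls.

## Working session

There is one attempt and no reset: what is moved stays moved. The work goes in short steps, Python scripts to look and compute and a shell command to move; the robot and the scene stay as the last step left them, time stands still between calls to the robot, and variables do not carry over. Pictures are saved under pics/ and viewed, at most 13 in all, crops included, and the job is handed in when it is done.

```bash
ls; mkdir -p pics; cat > h.py <<'E'
import numpy as np,cv2
from plant import ctrl
def snap(n,f):
    s=ctrl.get_state(); im,d=ctrl.read_camera(n)
    cv2.imwrite(f'pics/{f}.png',im[:,:,::-1]); np.save(f'pics/{f}.npy',d); return s,im,d
def world(n,d,u,v,dep=None):
    i=ctrl.camera_info(n);K=i['K'];T=np.linalg.inv(i['camera_from_world'])
    z=dep or np.median([x for x in d[v-1:v+2,u-1:u+2].ravel() if x>0])
    p=np.array([(u-K[0][2])/K[0][0]*z,(v-K[1][2])/K[1][1]*z,z,1]); return (T@p)[:3]
E
python3 - <<'E'
from h import *
for n in("scene","side"): snap(n,n+"0")
s=ctrl.get_state();print(s, ctrl.tcp_to_grasp)
E
```

```text
pics
{'time': 0.1, 'qpos': array([-1.49799699e+00,  2.87112244e-01,  1.57802066e+00, -1.34771747e-05,
        1.27862628e+00, -1.49998768e-01]), 'dq': array([ 0.00083643, -0.00266261, -0.00200244, -0.00016626,  0.00047984,
       -0.00101084]), 'joint_efforts': array([ 6.72973947e-04, -4.07298660e+01, -2.93699187e+01, -1.34325755e-04,
        3.37742633e-03, -9.40192564e-06]), 'eef_pos': array([ 0.14913027, -0.65770878,  0.23006744]), 'tcp_rot': array([ 9.93800740e-01,  1.11170662e-01,  3.53572496e-05, -1.08270742e-03]), 'contact_force': array([ 0.26185017, -0.06691997, -0.41183537]), 'wrist_torque': array([ 0.03714947, -0.0300712 , -0.01103283]), 'finger_force': 0.0, 'opening': 0.9993569526884861} 0.0187
```

View pics/scene0.png

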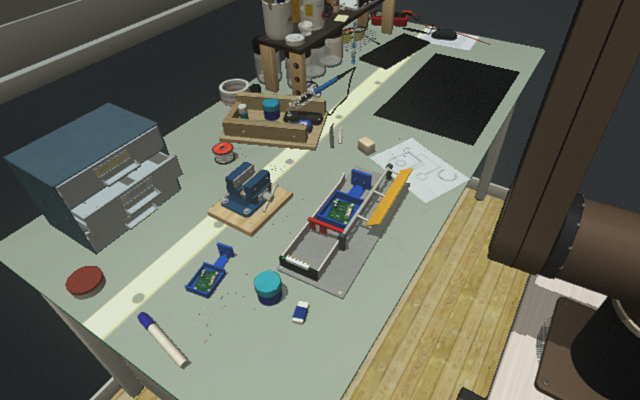

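View pics/side0.png

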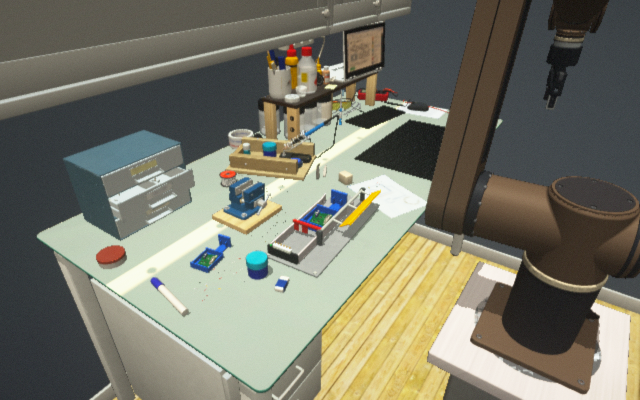

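Two candidates for the tray: the one in the chute at scene (340,210), push plate at (360,182), and a smaller loose one at (210,275). The first is larger and sits in the chute before the red barrier, at (325,226). The yellow bar is at (390,197) and the white end-stop block at (303,262). I'll confirm this in an enlarged crop.

```bash
python3 - <<'E'
import cv2
im=cv2.imread('pics/scene0.png')[150:310,260:440]
cv2.imwrite('pics/c1.png',cv2.resize(im,None,fx=3.7,fy=3.7,interpolation=cv2.INTER_CUBIC))
E
```

```text
(no output)
```

View pics/c1.png

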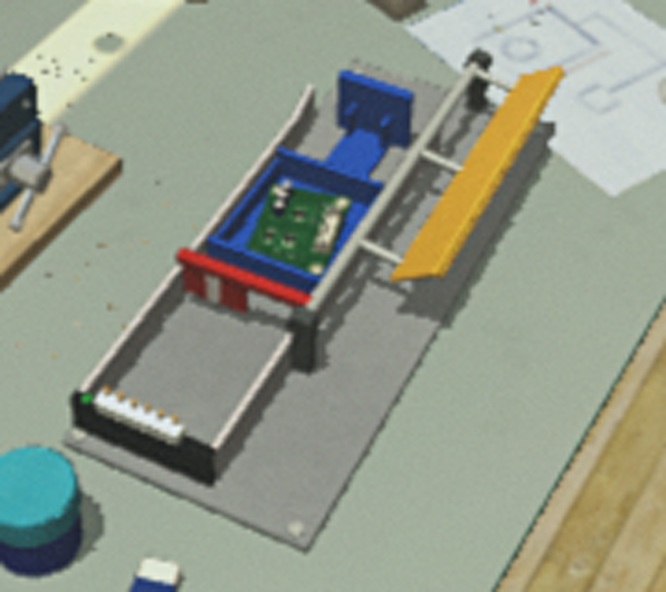

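The crop confirms it: the larger tray is in the chute, its plate top edge at scene (352,169)-(372,176), and the barrier is closed in front of it. Next I fit the chute pose from its corners.

```bash
cat >> h.py <<'E'
def proj(n,P):
    i=ctrl.camera_info(n);T=np.array(i['camera_from_world']);c=(T[:3,:3]@np.atleast_2d(P).T).T+T[:3,3]
    q=(np.array(i['K'])@c.T).T; return q[:,:2]/q[:,2:]
def c2w(p,P):
    P=np.atleast_2d(P)/1000.;c,s=np.cos(p[2]),np.sin(p[2])
    return np.c_[p[0]+c*P[:,0]-s*P[:,1],p[1]+s*P[:,0]+c*P[:,1],P[:,2]]
E
python3 - <<'E'
from h import *
from scipy.optimize import least_squares
O=[[117,56,6],[117,-90,6],[-243,56,6],[-240,54,55],[-40,54,55],[-40,28,37],[-240,28,37]]
C=np.array([[307,550],[66,440],[553,125],[563,70],[440,275],[392,276],[525,73]])/3.7+[260,150]
d=np.load('pics/scene0.npy')
A,B,D=[world('scene',d,int(u),int(v)) for u,v in ((342,296),(281,268),(407,184))];print(A,B,D)
v=A-D;p0=[A[0],A[1],np.arctan2(v[1],v[0])]
f=lambda p:(proj('scene',c2w(p,O))-C).ravel()
r=least_squares(f,p0,loss='soft_l1');print(r.x,f(r.x).reshape(-1,2).round(1))
p=r.x;np.save('p.npy',p)
# tray: plate top corners (z=50) 
Q=np.array([[340,72],[413,95]])/3.7+[260,150]
g=lambda x:(proj('scene',c2w(p,[[x[0],x[1]-25,50],[x[0],x[1]+25,50]]))-Q).ravel()
t=least_squares(g,[-150,-46]);print(t.x,t.fun)
print(world('scene',d,361,176))
for n,P in dict(stop=[100,-46,20],plate=[t.x[0],-46,36],bar=[-140,41,46]).items(): print(n,c2w(p,P))
print(c2w(p,[0,0,0]))
for n in ((361,180),(367,145),(268,280),(300,312)): print(n,world('scene',d,*n))
# other cam check
print(proj('side',c2w(p,O)).round())
E
```

```text
[0.43063804 0.10897424 0.00451187] [0.56451847 0.11747126 0.00660832] [ 0.45868048 -0.23915978  0.00511657]
[4.89014153e-01 1.00886139e-04 1.64301264e+00] [[ 0.7 -0.2]
 [-1.   0.1]
 [ 1.9 -0.6]
 [ 0.5 -1.4]
 [-0.7 -0.2]
 [-0.   1.3]
 [-0.7  0.7]]
[-176.70456625  -45.12420441] [-0.07095458 -0.0313051   0.06952924  0.02646273]
[ 0.54680761 -0.17044645  0.04139497]
stop [[0.5276789 0.1031593 0.02     ]]
plate [[ 0.54764412 -0.17282404  0.036     ]]
bar [[ 0.45822252 -0.1424925   0.046     ]]
[[4.89014153e-01 1.00886139e-04 0.00000000e+00]]
(361, 180) [ 0.54597513 -0.16975781  0.03015749]
(367, 145) [ 0.59868412 -0.29647545  0.03131597]
(268, 280) [0.54639793 0.17368419 0.04688734]
(300, 312) [0.47427893 0.18069251 0.01232745]
[[319. 277.]
 [266. 255.]
 [381. 204.]
 [382. 190.]
 [350. 224.]
 [340. 227.]
 [373. 193.]]
```

```bash
cat >> h.py <<'E'
from scipy.spatial.transform import Rotation as R
def go(x,y,z): # chute mm -> slide cm in present tool axes, and turn
    p=np.load('p.npy');s=ctrl.get_state();M=R.from_quat(s['tcp_rot']).as_matrix()
    d=c2w(p,[x,y,z])[0]-s['eef_pos'];a=np.arctan2(M[1,0],M[0,0])
    print('slide',(M.T@d*100).round(2),'turn',round(a-p[2],3))
def where():
    p=np.load('p.npy');s=ctrl.get_state();e=s['eef_pos'];c,n=np.cos(p[2]),np.sin(p[2]);dx,dy=e[:2]-p[:2]
    f=s['contact_force']
    print('t',round(s['time'],2),'chute mm',np.round([1e3*(c*dx+n*dy),1e3*(-n*dx+c*dy),1e3*e[2]],1),'F chute',np.round([c*f[0]+n*f[1],-n*f[0]+c*f[1],f[2]],1),'op',s['opening'])
E
python3 -c "
from h import *
go(-200,-4,130);where()"
```

```text
slide [ 45.08 -36.79  10.1 ] turn -1.42
t 0.1 chute mm [-631.6  386.5  230.1] F chute [-0.1 -0.3 -0.4] op 0.9993569526884861
```

```bash
python3 -m inch '[{"slide":[22,-18,1],"turn":-0.7,"grip":6.5},{"slide":[22,-18,1],"turn":-0.7,"grip":6.5},{"slide":[22,-18,1],"turn":-0.7,"grip":6.5},{"slide":[22,-18,1],"turn":-0.7,"grip":6.5},{"slide":[45.1,-36.8,4],"turn":-1.42,"grip":6.5},{"slide":[45.1,-36.8,4],"turn":-1.42,"grip":6.5},{"slide":[45.1,-36.8,4],"turn":-1.42,"grip":6.5},{"slide":[45.1,-36.8,4],"turn":-1.42,"grip":6.5},{"slide":[45.1,-36.8,4],"turn":-1.42,"grip":6.5},{"slide":[45.1,-36.8,4],"turn":-1.42,"grip":6.5},{"slide":[45.1,-36.8,4],"turn":-1.42,"grip":6.5},{"slide":[45.1,-36.8,4],"turn":-1.42,"grip":6.5},{"slide":[45.1,-36.8,10.1],"turn":-1.42,"grip":6.5},{"slide":[45.1,-36.8,10.1],"turn":-1.42,"grip":6.5},{"slide":[45.1,-36.8,10.1],"turn":-1.42,"grip":6.5}]'
python3 - <<'E'
from h import *
where();go(-200,-4,60)
snap('wrist','w1');snap('scene','s1')
s,im,d=ctrl.get_state(),*[None]*2
i=ctrl.camera_info('wrist');print(i)
E
```

```text
time: 1.6
eef_pos: [0.5054, -0.1985, 0.1271]
tcp_rot: [0.681, 0.732, -0.001, -0.004]
contact_force: [0.8, 0.2, 0.4]
opening: 0.758
finger_force: 0.0
t 1.6 chute mm [-199.3   -2.   127.1] F chute [ 0.1 -0.8  0.4] op 0.75845608587531
slide [-0.1   0.24  6.71] turn -0.0
{'K': array([[359.74059539,   0.        , 313.10908822],
       [  0.        , 359.74059539, 198.84939854],
       [  0.        ,   0.        ,   1.        ]]), 'T_tool_cam': array([[-7.86817420e-04, -9.63529242e-01, -2.67601908e-01,
         6.68982000e-02],
       [ 9.99999293e-01, -9.96666348e-04,  6.48352278e-04,
        -4.70033930e-04],
       [-8.91416195e-04, -2.67601209e-01,  9.63529345e-01,
        -1.41771322e-01],
       [ 0.00000000e+00,  0.00000000e+00,  0.00000000e+00,
         1.00000000e+00]])}
```

View pics/w1.png

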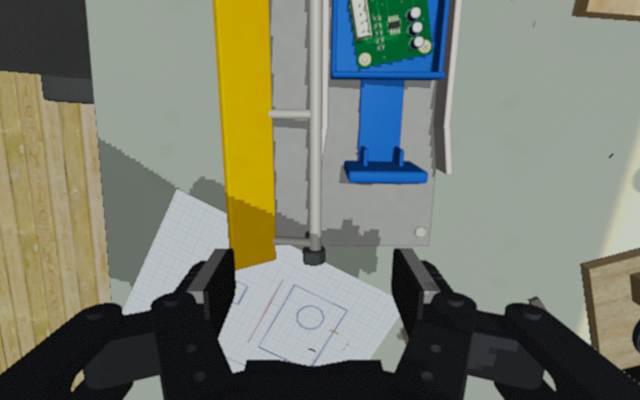

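The wrist view shows the plate's top at rows 168-183, columns 345-427. The yellow bar runs from (245,0) to its inner far corner at (274,260), and the far base corner is at (430,245). I check these against the fit.

```bash
python3 - <<'E'
from h import *
p=np.load('p.npy');s=ctrl.get_state();i=ctrl.camera_info('wrist');d=np.load('pics/w1.npy')
T=np.eye(4);T[:3,:3]=R.from_quat(s['tcp_rot']).as_matrix();T[:3,3]=s['eef_pos'];T=T@i['T_tool_cam'];K=i['K']
def pt(u,v,z):
    r=T[:3,:3]@np.array([(u-K[0,2])/K[0,0],(v-K[1,2])/K[1,1],1]);P=T[:3,3]+r*((z/1e3-T[2,3])/r[2])
    c,n=np.cos(p[2]),np.sin(p[2]);dx,dy=P[:2]-p[:2];return np.round([1e3*(c*dx+n*dy),1e3*(-n*dx+c*dy)])
for n,a in dict(plateL=(346,178,50),plateR=(427,177,50),plateTopFrontR=(424,168,50),baseCorner=(429,245,6),barInnerFar=(275,260,37),arm=(290,113,40),shaftTop=(318,100,46),fingL=(232,255,127),fingR=(396,255,127)).items(): print(n,pt(*a))
for u,v in ((232,265),(396,265),(215,300),(412,300)): print(d[v,u])
E
```

```text
plateL [-183.  -25.]
plateR [-182.  -76.]
plateTopFrontR [-177.  -74.]
baseCorner [-247.  -96.]
barInnerFar [-245.   23.]
arm [-143.   11.]
shaftTop [-135.   -7.]
fingL [-201.   32.]
fingR [-201.  -40.]
0.14364456
0.1409587
0.1184687
0.11850158
```

```bash
python3 -c "
from h import *
p=np.load('p.npy');q=c2w(p,[-3,-4,0])[0];p[:2]=q[:2];np.save('p.npy',p);where();go(-201,-5,60);go(-201,-5,30)"
```

```text
t 1.7 chute mm [-198.5   -0.2  131.1] F chute [-0.5 -0.3  1.5] op 0.7622492976512157
slide [-0.25  0.48  7.11] turn -0.001
slide [-0.25  0.48 10.11] turn -0.001
```

```bash
python3 -m inch '[{"slide":[-0.3,0.5,3],"turn":0,"grip":6.5},{"slide":[-0.3,0.5,6],"turn":0,"grip":6.5},{"slide":[-0.3,0.5,7.5],"turn":0,"grip":6.5},{"slide":[-0.3,0.5,8.2],"turn":0,"grip":6.5},{"slide":[-0.3,0.5,8.8],"turn":0,"grip":6.5},{"slide":[-0.3,0.5,9.3],"turn":0,"grip":6.5},{"slide":[-0.3,0.5,9.3],"turn":0,"grip":6.5}]'
python3 - <<'E'
from h import *
where();snap('wrist','w2')
s,im,d=snap('scene','s2')
a=cv2.imread('pics/w2.png');b=cv2.resize(cv2.imread('pics/s2.png')[140:310,260:440],None,fx=2.35,fy=2.35)
a=cv2.resize(a[100:400,100:520],None,fx=.9,fy=.9)
h=max(len(a),len(b));o=np.zeros((h,a.shape[1]+b.shape[1],3),np.uint8);o[:len(a),:a.shape[1]]=a;o[:len(b),a.shape[1]:]=b;o=o[:, :800];print(o.shape);cv2.imwrite('pics/m2.png',o)
E
```

```text
time: 2.4
eef_pos: [0.5131, -0.2026, 0.0377]
tcp_rot: [0.681, 0.732, 0.0, 0.0]
contact_force: [-0.7, -0.2, -0.8]
opening: 0.761
finger_force: 0.0
t 2.4 chute mm [-200.9   -5.4   37.7] F chute [-0.2  0.7 -0.8] op 0.760850639737124
(400, 800, 3)
```

View pics/m2.png

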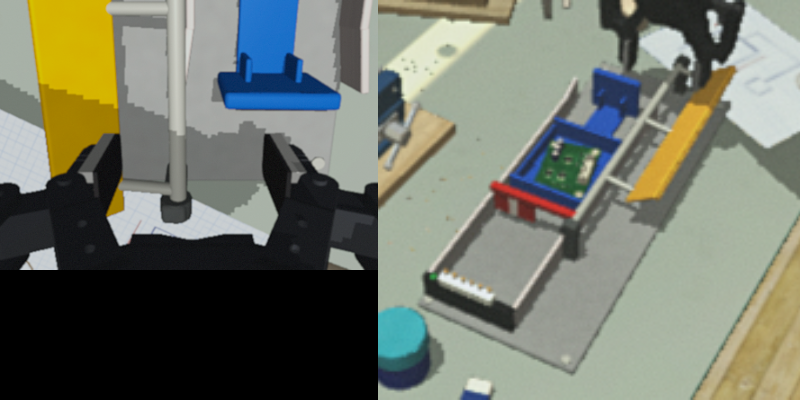

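The left finger is over the yellow bar (montage ~(105,160)), the right one behind the plate (montage ~(280,160)), and the shaft passes between them. The barrier is still closed. I press further down.

```bash
python3 -m inch '[{"slide":[0,0,0.6],"turn":0,"grip":6.5},{"slide":[0,0,1.1],"turn":0,"grip":6.5},{"slide":[0,0,1.5],"turn":0,"grip":6.5},{"slide":[0,0,1.8],"turn":0,"grip":6.5},{"slide":[0,0,1.8],"turn":0,"grip":6.5}]'
python3 - <<'E'
from h import *
where();snap('wrist','w3')
s,im,d=snap('scene','s3')
cv2.imwrite('pics/m3.png',cv2.resize(cv2.imread('pics/s3.png')[140:310,260:440],None,fx=3.4,fy=3.4))
p=np.load('p.npy')
for a in (0,.4,.6,.8):
    y,z=-61,-15;c,n=np.cos(a),np.sin(a); P=[0,c*y+n*z,42+c*z-n*y];print(a,np.round(P),(proj('scene',c2w(p,P))[0]-[260,140])*3.4)
E
```

```text
time: 3.0
eef_pos: [0.5167, -0.2032, 0.0215]
tcp_rot: [0.682, 0.732, 0.002, 0.004]
contact_force: [6.2, 1.2, 6.1]
opening: 0.76
finger_force: 3.5
t 3.0 chute mm [-201.8   -9.    21.5] F chute [ 0.8 -6.3  6.1] op 0.76017640786258
0 [  0. -61.  27.] [195.60495447 292.06530479]
0.4 [  0. -62.  52.] [192.58188928 263.07036562]
0.6 [  0. -59.  64.] [196.51640172 250.56711665]
0.8 [  0. -53.  75.] [204.08603698 240.11951609]
```

View pics/m3.png

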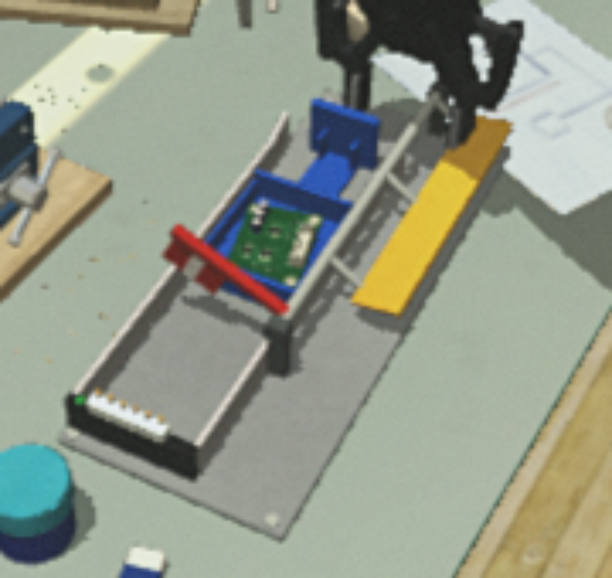

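The barrier is only about 0.3 rad open, and the 6 N sideways force suggests the finger sits at the bar's inner edge. I'll lift, open wider and press farther out.

```bash
python3 -m inch '[{"slide":[0,0,-1.5],"turn":0,"grip":6.5},{"slide":[0,0,-3.5],"turn":0,"grip":7.6},{"slide":[0,-0.1,-3.5],"turn":0,"grip":7.6},{"slide":[0,-0.1,-3.5],"turn":0,"grip":7.6},{"slide":[0,-0.1,-1.5],"turn":0,"grip":7.6},{"slide":[0,-0.1,-0.7],"turn":0,"grip":7.6},{"slide":[0,-0.1,-0.1],"turn":0,"grip":7.6},{"slide":[0,-0.1,0.4],"turn":0,"grip":7.6},{"slide":[0,-0.1,0.4],"turn":0,"grip":7.6}]'
python3 - <<'E'
from h import *
where();s,im,dw=snap('wrist','w4')
s,im,d=snap('scene','s4')
b=cv2.resize(cv2.imread('pics/s4.png')[140:310,260:440],None,fx=2.3,fy=2.3)
a=cv2.imread('pics/w4.png')[150:400,130:510];o=np.zeros((400,800,3),np.uint8);o[:250,:380]=a;o[:391,380:380+b.shape[1]]=b;cv2.imwrite('pics/m4.png',o)
E
```

```text
time: 4.0
eef_pos: [0.5123, -0.2026, 0.0153]
tcp_rot: [0.681, 0.732, -0.0, 0.0]
contact_force: [3.0, -0.1, 4.3]
opening: 0.891
finger_force: 1.9
t 4.0 chute mm [-200.8   -4.6   15.3] F chute [-0.3 -3.   4.3] op 0.8908699421004228
```

View pics/m4.png

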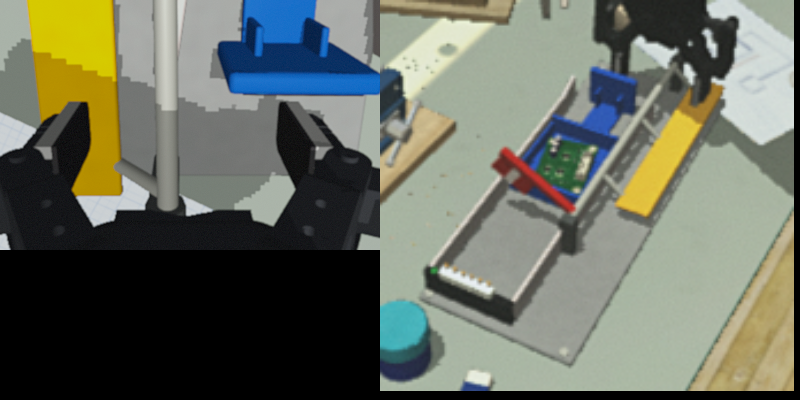

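The barrier is now well open: blade raised at montage (520,165), bar level, 4.3 N upward. The left finger is on the middle of the bar and the right one behind the plate. Now I push slowly.

```bash
python3 -m inch '[{"slide":[0.3,0,0],"turn":0,"grip":7.6},{"slide":[0.6,0,0],"turn":0,"grip":7.6},{"slide":[0.9,0,0],"turn":0,"grip":7.6},{"slide":[1.2,0,0],"turn":0,"grip":7.6},{"slide":[1.5,0,0],"turn":0,"grip":7.6},{"slide":[1.8,0,0],"turn":0,"grip":7.6},{"slide":[2.1,0,0],"turn":0,"grip":7.6},{"slide":[2.4,0,0],"turn":0,"grip":7.6},{"slide":[2.7,0,0],"turn":0,"grip":7.6},{"slide":[3.0,0,0],"turn":0,"grip":7.6},{"slide":[3.3,0,0],"turn":0,"grip":7.6},{"slide":[3.6,0,0],"turn":0,"grip":7.6}]'
python3 - <<'E'
from h import *
where();s,im,d=snap('scene','s5')
b=cv2.resize(cv2.imread('pics/s5.png')[140:310,260:440],None,fx=3.4,fy=3.4);cv2.imwrite('pics/m5.png',b)
E
```

```text
time: 5.3
eef_pos: [0.5093, -0.1663, 0.0153]
tcp_rot: [0.681, 0.732, 0.0, 0.0]
contact_force: [0.1, -3.0, 1.6]
opening: 0.89
finger_force: 1.7
t 5.3 chute mm [-164.4   -4.3   15.3] F chute [-3.   0.1  1.6] op 0.8895759320853703
```

View pics/m5.png

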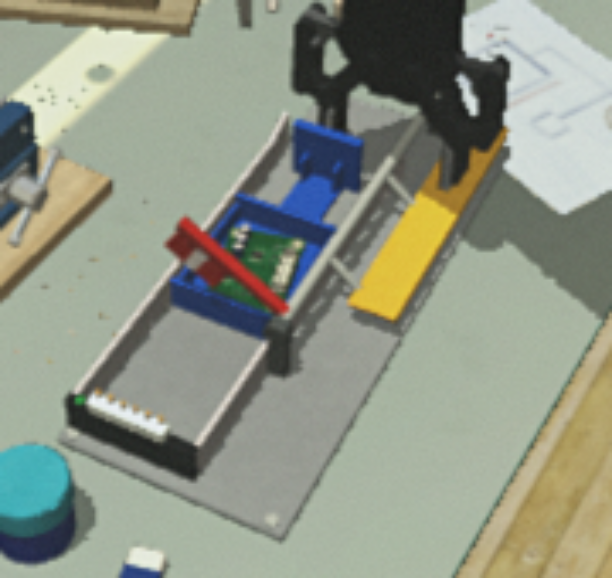

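The tray's front (crop ~(225,305)) is passing under the raised blade with 3 N of push. I continue.

```bash
python3 -m inch '[{"slide":[0.4,0,0],"turn":0,"grip":7.6},{"slide":[0.8,0,0],"turn":0,"grip":7.6},{"slide":[1.2,0,0],"turn":0,"grip":7.6},{"slide":[1.6,0,0],"turn":0,"grip":7.6},{"slide":[2.0,0,0],"turn":0,"grip":7.6},{"slide":[2.4,0,0],"turn":0,"grip":7.6},{"slide":[2.8,0,0],"turn":0,"grip":7.6},{"slide":[3.2,0,0],"turn":0,"grip":7.6},{"slide":[3.6,0,0],"turn":0,"grip":7.6},{"slide":[4.0,0,0],"turn":0,"grip":7.6},{"slide":[4.4,0,0],"turn":0,"grip":7.6},{"slide":[4.8,0,0],"turn":0,"grip":7.6},{"slide":[5.2,0,0],"turn":0,"grip":7.6},{"slide":[5.6,0,0],"turn":0,"grip":7.6},{"slide":[6.0,0,0],"turn":0,"grip":7.6},{"slide":[6.4,0,0],"turn":0,"grip":7.6},{"slide":[6.8,0,0],"turn":0,"grip":7.6},{"slide":[7.2,0,0],"turn":0,"grip":7.6},{"slide":[7.6,0,0],"turn":0,"grip":7.6},{"slide":[8.0,0,0],"turn":0,"grip":7.6}]'; python3 -c "
from h import *
where()"
python3 -m inch '[{"slide":[0.2,0,0],"turn":0,"grip":7.6},{"slide":[0.4,0,0],"turn":0,"grip":7.6},{"slide":[0.6,0,0],"turn":0,"grip":7.6},{"slide":[0.8,0,0],"turn":0,"grip":7.6},{"slide":[1.0,0,0],"turn":0,"grip":7.6}]'; python3 - <<'E'
from h import *
where();s,im,d=snap('scene','s6')
b=cv2.resize(cv2.imread('pics/s6.png')[140:310,260:440],None,fx=3.4,fy=3.4);cv2.imwrite('pics/m6.png',b)
E
```

```text
time: 7.35
eef_pos: [0.5037, -0.0865, 0.0154]
tcp_rot: [0.681, 0.732, 0.0, 0.0]
contact_force: [0.7, -4.7, 3.6]
opening: 0.893
finger_force: 2.6
t 7.35 chute mm [-84.4  -4.4  15.4] F chute [-4.7 -0.3  3.6] op 0.8929204915521292
time: 7.85
eef_pos: [0.5029, -0.0767, 0.0154]
tcp_rot: [0.681, 0.732, 0.0, 0.0]
contact_force: [0.6, -5.0, 3.7]
opening: 0.889
finger_force: 2.7
t 7.85 chute mm [-74.7  -4.3  15.4] F chute [-5.  -0.2  3.7] op 0.8890658844706201
```

View pics/m6.png

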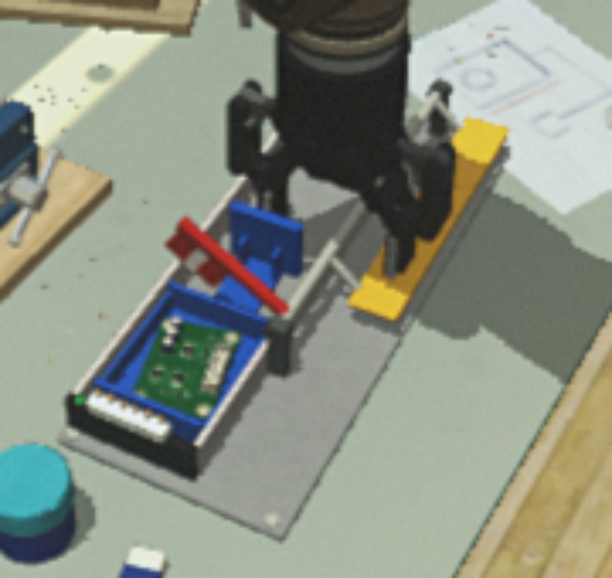

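The tray is nearly home, with its front edge near (150,405) and about 10 mm to go. I make small steps and watch for the force rise.

```bash
python3 -m inch '[{"slide":[0.15,0,0],"turn":0,"grip":7.6},{"slide":[0.3,0,0],"turn":0,"grip":7.6},{"slide":[0.45,0,0],"turn":0,"grip":7.6},{"slide":[0.6,0,0],"turn":0,"grip":7.6}]'; python3 -c "
from h import *
where()"
python3 -m inch '[{"slide":[0.1,0,0],"turn":0,"grip":7.6},{"slide":[0.2,0,0],"turn":0,"grip":7.6}]'; python3 -c "
from h import *
where()"
```

```text
time: 8.3
eef_pos: [0.5025, -0.0708, 0.0154]
tcp_rot: [0.681, 0.732, -0.0, 0.0]
contact_force: [0.0, -5.2, 4.2]
opening: 0.89
finger_force: 2.8
t 8.3 chute mm [-68.7  -4.3  15.4] F chute [-5.2  0.3  4.2] op 0.8900756801445026
time: 8.5
eef_pos: [0.5024, -0.0688, 0.0154]
tcp_rot: [0.681, 0.732, -0.0, 0.0]
contact_force: [0.0, -6.2, 3.9]
opening: 0.886
finger_force: 2.8
t 8.5 chute mm [-66.7  -4.3  15.4] F chute [-6.2  0.4  3.9] op 0.885514167853348
```

```bash
for k in 1 2; do python3 -m inch '[{"slide":[0.1,0,0],"turn":0,"grip":7.6},{"slide":[0.2,0,0],"turn":0,"grip":7.6}]' >/dev/null; python3 -c "
from h import *
where()"; done
```

```text
t 8.7 chute mm [-64.8  -4.3  15.4] F chute [-5.1  0.7  3.6] op 0.8871030529675638
t 8.9 chute mm [-62.7  -4.3  15.4] F chute [-5.8 -0.3  3.3] op 0.8940335576787862
```

```bash
python3 -m inch '[{"slide":[0.1,0,0],"turn":0,"grip":7.6},{"slide":[0.2,0,0],"turn":0,"grip":7.6}]' >/dev/null; python3 -c "
from h import *
where()"; python3 -m inch '[{"slide":[0.1,0,0],"turn":0,"grip":7.6},{"slide":[0.2,0,0],"turn":0,"grip":7.6}]' >/dev/null; python3 - <<'E'
from h import *
where();s,im,d=snap('scene','s7')
b=cv2.resize(cv2.imread('pics/s7.png')[200:300,265:365],None,fx=6,fy=6,interpolation=cv2.INTER_CUBIC);cv2.imwrite('pics/m7.png',b)
E
```

```text
t 9.1 chute mm [-61.9  -4.3  15.5] F chute [-12.5   2.2   2.6] op 0.8891674314420153
t 9.3 chute mm [-61.8  -4.3  15.7] F chute [-19.2   4.9   4.2] op 0.8909206703420378
```

View pics/m7.png

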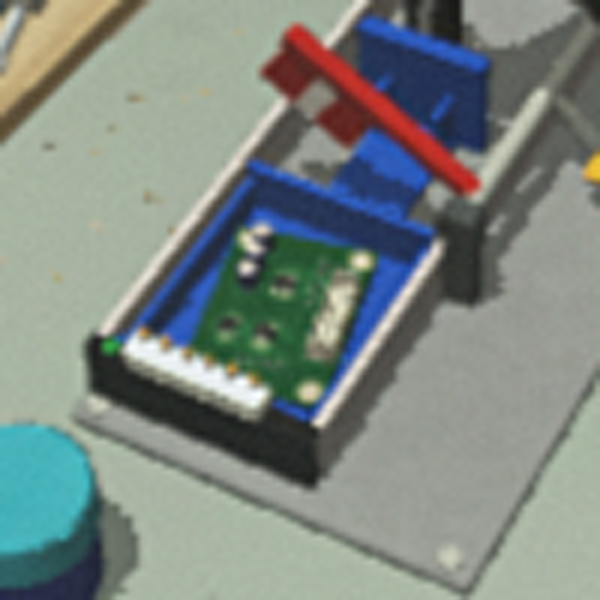

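The tray is home: its front is against the stop at (215,385), the TCP has stopped advancing and the force rose to 19 N. I back off while still pressing the bar, then lift.

```bash
python3 -m inch '[{"slide":[-0.4,0,0],"turn":0,"grip":7.6},{"slide":[-0.9,0,0],"turn":0,"grip":7.6},{"slide":[-1.5,0,0],"turn":0,"grip":7.6},{"slide":[-1.5,0,-0.5],"turn":0,"grip":7.6},{"slide":[-1.5,0,-1.1],"turn":0,"grip":7.6},{"slide":[-1.5,0,-1.8],"turn":0,"grip":7.6},{"slide":[-1.5,0,-2.6],"turn":0,"grip":7.6},{"slide":[-1.5,0,-4],"turn":0,"grip":7.6},{"slide":[-1.5,0,-7],"turn":0,"grip":7.6},{"slide":[-1.5,0,-11],"turn":0,"grip":7.6},{"slide":[-5,0,-15],"turn":0,"grip":7.6},{"slide":[-9,0,-18],"turn":0,"grip":7.6},{"slide":[-13,0,-18],"turn":0,"grip":7.6},{"slide":[-16,0,-18],"turn":0,"grip":7.6},{"slide":[-16,0,-18],"turn":0,"grip":7.6}]'; python3 - <<'E'
from h import *
where();s,im,d=snap('scene','s8')
b=cv2.resize(cv2.imread('pics/s8.png')[160:310,260:420],None,fx=3.9,fy=3.9,interpolation=cv2.INTER_CUBIC);cv2.imwrite('pics/m8.png',b)
E
```

```text
time: 10.85
eef_pos: [0.5135, -0.2239, 0.1972]
tcp_rot: [0.683, 0.731, -0.0, 0.002]
contact_force: [-0.3, 1.0, -0.2]
opening: 0.887
finger_force: 0.0
t 10.85 chute mm [-222.2   -4.3  197.2] F chute [ 1.1  0.2 -0.2] op 0.8869884639239108
```

View pics/m8.png

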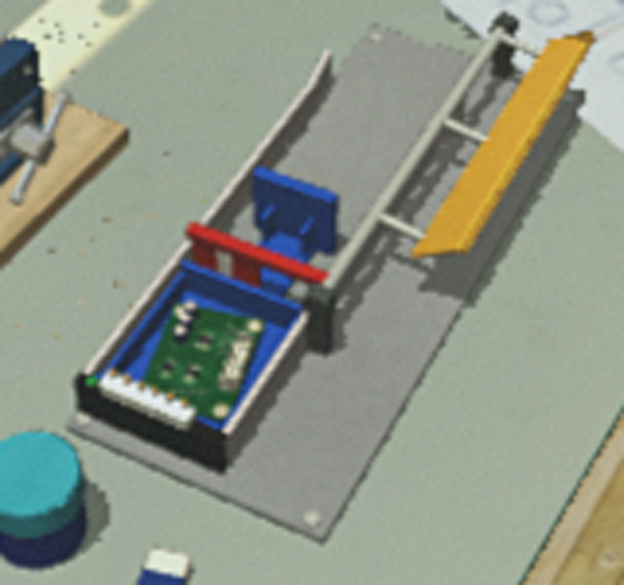

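The barrier has closed at (255,255), behind the tray and over the neck. The tray is against the stop and the hand is clear.

```bash
python3 -c "
from plant import ctrl
print(ctrl.sign_off())"
```

```text
the job is handed in; nothing more can be done
None
```

The tray is fully home against the end stop, the barrier has closed behind it over the neck, and the hand is clear; I handed the job in about 11 s into the 32 s allowed.

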